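# Free the yellow hoist winch and ease its drum back to the arrow

### The arm

A 6-joint arm with a two-finger parallel gripper is mounted at the origin on the work surface. World frame = base frame: x ahead of the robot, y to its left, z up, the work surface at z = 0. Lengths are in m, angles in rad, forces in N, time in s.
With the tool pointing down it reaches from about 0.4 to 0.825 m from the base axis. Payload 7 kg.
Tool frame: the origin (TCP) lies at the very end of the fingers, on their centre line; the grasp point (between the pads) lies 19 mm behind it; y points along the fingers, x is the direction in which the jaws open and shut, and the axes are right-handed (so a half turn about y gives the same grasp; the last joint's range is limited). The gripper opens to 88 mm and grips with 3 to 60 N. Pads are 19 mm wide; open, the fingers measure 130 mm over their backs; the gripper's body (78 mm by 193 mm) begins 47 mm behind the grasp point.
Start: joints at [0.288, 0.359, 0.012, 0, -1.224, -0.288], TCP at [0.675, -0, 0.227] pointing down, gripper open.
Joint ranges: [-3.07, 3.07], [-1.43, 2.12], [-1.02, 1.25], [-3.03, 1.67], [-3.05, -0], [-3.03, 3.03]. Speed limits (rad/s): [2.39, 2.39, 3.01, 3.14, 3.14, 3.14].

### API

Orientations are given as a unit quaternion [w, x, y, z].
In Python, from station import arm gives the robot as it stands.
- The arm moves only by the tool play_rows, never from a script. Its argument "moves" is one flat list of numbers, 7 for each row, row after row: the turn, a rotation vector about the tool's x, y, z in degrees, then the shift along the tool's x, y, z in m, then the gripper's target within -1 to 1 (shut at 1, half-way at 0, fully open at -1). A call has 1 to 10 rows; each row shifts and turns the commanded pose from where the row before left it, along the tool's axes as they then stand; what a row does not reach is not made up. A row lasts 1/12 s, in which the tool goes at most 41.7 mm and 7.16 degrees, less where a joint would pass 70% of its speed; a pose out of reach is approached as far as the arm can. A call with a gripper value outside its range is refused whole. The fingers move at their own pace and stop on an object; "newtons" is the grip in N (left out, the last holds). Time passes only in rows, so rows that do not move let the fingers close. It gives the time, the measured TCP pose, the force and the opening at its end, in the units of the state.
- arm.get_state(): the state, without advancing time (a new reading comes with each control period).
- arm.camera(name): name is "scene" or "side" or "wrist"; returns (picture, depth): 400x640x3 uint8, red, green, blue; 400x640 float32, m along the optical axis (not along the pixel's ray), 0 where there is no reading.
- arm.camera_model(name): a dict with "fx", "fy", "cx", "cy" (pixels), "R" (3x3) and "t" (3): a world point X has camera coordinates R X + t; the wrist camera has in their place "tool_from_camera" (4x4, takes a point from camera to tool coordinates, whose origin is the TCP and whose axes are the tool frame's). Camera axes: x right, y down, z forward; pixel columns grow to the right and rows downward; lengths in m; the calibration is good to about 2 mm. A picture is of the moment at which its call begins: read the wrist's pose just before it. camera_model takes no time and is no camera call.
- arm.close_job(): hands the job in, once; it reports no verdict.
The state is a dict: "t": time; "qpos": joint angles; "joint_velocities": joint speeds; "effort": joint torques, N m; "ee_pos": TCP position; "ee_rot": TCP orientation; "ft_force": force on the tool from outside, world axes, zero at the start; "ft_torque": the same for the moment, N m; "grip_width": finger opening in m.
Only numpy, scipy, OpenCV 4.12 (cv2) and the standard library are available. Lean on these libraries where they do the work, as an engineer would, in place of code of your own. Each camera call takes 0.05 s, during which the arm holds its last target. There are 200 camera calls.

### The job

The bike-hoist winch with the yellow drum and grip must be made ready for a new rope. Flick its sprung pawl fully off the ratchet wheel by the green tab so that it snaps over and stays off, then ease the drum slowly back, anticlockwise seen from above, by its crank grip until the grip stands over the white arrow on its base plate, and let go. Do not disturb the blue winch, the jar or the wrench.

Things in the scene. Friction and masses are not known exactly. Their poses are not given: they have to be found in the camera images.
- yellow_winch: hand winch to work on, bolted flat, axle upright. Origin: on the axle, under the dark base plate (216 mm diameter, 10 thick); z up. Drum and ratchet wheel 106 mm wide, top 66 mm above the bench; crank arm's top at 90. In its frame, seen from above: pawl pivot (-45, 62), tip (0, 46), tab (-105, 72) mm when engaged. The engaged pawl blocks anticlockwise turning after up to 15 degrees of play
- yellow_tab (a point): top centre of the green pawl tab: upright pin, 14 mm diameter, 64 to 106 mm above the bench. Push it from its outer side along the winch's own -y: it swings 0.6 rad about the pivot (61 mm radius) to a stop at (-100, 36) mm in the winch's frame. An over-centre spring (3 N at the tab, nil half way) snaps it over once past half way (18 mm) and holds it at either end
- yellow_grip: yellow upright crank grip: free-spinning sleeve (its yaw means nothing), 25 mm diameter, 48 high, 80 mm from the axle. Origin: centre of its underside, 91 mm above the bench; top at 139. Starts in the winch's (-x, -y) quarter, swings about the axle; about 3 N turns it once the pawl is off, and it stays where it is left
- yellow_arrow (a point): the white arrow lying on the yellow winch's base plate (45 mm long, 4 thick, pointing at the axle): the point in its head 80 mm from the axle, 14 mm above the bench, over which the grip must stand. It lies 50 to 125 degrees anticlockwise of the grip's start
- blue_grip: the blue grip of the other winch, alike in all but its blue drum and grip; it is to be left alone. Same origin as the yellow grip.
- blue_tab (a point): top centre of the green pawl tab of the blue winch; to be left alone
- jar: bystander: a closed jar, 64 mm diameter, 85 mm high, standing beyond the winches; origin at the centre of its underside
- wrench: bystander: a steel wrench lying flat on the bench off to the left; origin on the bench below its middle, x along it

How it is judged:
On the way, in this order (a step that is already met when the one before it is completed fails the run):
1. the yellow winch's pawl is snapped off the ratchet wheel, while its grip is still more than 30 mm from the arrow (y of yellow_tab in the frame of yellow_winch below 0.046 m and horizontal distance between yellow_grip and yellow_arrow above 0.03 m), for 0.2 s.
2. the yellow drum is eased back until the grip stands over the white arrow (horizontal distance between yellow_grip and yellow_arrow below 0.016 m), for 0.2 s.
At the end, for the whole second after the job is handed in: The yellow winch's pawl rests off the wheel (its tab swung inwards to within about 10 mm of its far stop), the yellow grip stands over the white arrow within 16 mm sideways, at rest and let go (y of yellow_tab in the frame of yellow_winch below 0.046 m and horizontal distance between yellow_grip and yellow_arrow below 0.016 m and linear speed of yellow_grip below 0.02 m/s); the robot touches nothing.
It fails at once if the yellow crank grip moves faster than 0.3 m/s (linear speed of yellow_grip above 0.3 m/s).
It fails at once if the blue winch's grip or pawl tab is moved by more than 12 mm (distance of any of blue_grip, blue_tab from where it was at the start of the episode above 0.012 m).
It fails at once if the jar or the wrench is shifted by more than 20 mm, or the jar tipped (distance of any of jar, wrench from where it was at the start of the episode above 0.02 m or angle between jar's own z axis and vertical above 0.3 rad).
It also fails if it takes over 45 s, if anything falls off the work surface, if the arm or the gripper's body presses on something with over 40 N, if the wrist force passes 120 N, or if a joint passes its speed limit or range.

## Working session

There is one attempt and no reset: what is moved stays moved. The work goes in short steps, Python scripts to look and compute and a tool call to move; the robot and the scene stay as the last step left them, time stands still between calls to the robot, and variables do not carry over. Pictures are saved under pics/ and viewed, about 8 in all and at most 12, crops included, and the job is handed in when it is done.

Besides the shell and the picture viewer there is one more tool, called after "Call:" in YAML: its name, and indented under it one key for each argument. play_rows: Moves the arm, as the interface text tells. Its arguments: {"type":"object","properties":{"moves":{"type":"array","items":{"type":"number"}},"newtons":{"type":"number"}},"required":["moves"]}

```bash
mkdir -p pics; ls; cat > h.py <<'E'
import numpy as np, cv2
from station import arm
def snap(n,f):
    s=arm.get_state(); p,d=arm.camera(n); cv2.imwrite('pics/%s.png'%f,p[:,:,::-1]); np.savez('pics/%s.npz'%f,p=p,d=d,pos=s['ee_pos'],rot=s['ee_rot']); return p,d
def world(n,u,v,z):
    m=arm.camera_model(n); R=np.array(m['R']);t=np.array(m['t'])
    r=R.T@np.array([(u-m['cx'])/m['fx'],(v-m['cy'])/m['fy'],1]); c=-R.T@t
    return c+r*(z-c[2])/r[2]
def pw(n,d,u,v):
    m=arm.camera_model(n); R=np.array(m['R']);t=np.array(m['t']); Z=d[v,u]
    return R.T@(np.array([(u-m['cx'])/m['fx']*Z,(v-m['cy'])/m['fy']*Z,Z])-t)
E
python3 - <<'E'
from h import *
for n in('scene','side'): snap(n,n+'0')
a=cv2.imread('pics/scene0.png')
cv2.imwrite('pics/sc_view.png',a)
m=arm.camera_model('scene');print(m['R'],m['t'],m['fx'])
m=arm.camera_model('side');print(m['R'],m['t'],m['fx'])
print(arm.camera_model('wrist'),arm.get_state())
E
```

```text
pics
[[ 0.7319094   0.68132341  0.01034596]
 [ 0.45435733 -0.47666411 -0.75256278]
 [-0.50780709  0.55550854 -0.65843923]] [-0.48625569 -0.15572127  1.82890899] 505.973953427515
[[-0.97106767 -0.23873618  0.00571137]
 [-0.14369046  0.5650291  -0.81246241]
 [ 0.19073708 -0.78977665 -0.5829856 ]] [0.60020412 0.13078741 1.08461889] 478.42973612789734
{'fx': 283.7028937050454, 'fy': 283.7028937050454, 'cx': 321.7785417966691, 'cy': 201.29110722906623, 'tool_from_camera': array([[ 9.99999969e-01,  1.78352259e-04, -1.75219966e-04,
        -3.49406695e-05],
       [ 2.14466804e-04, -2.51675339e-01,  9.67811695e-01,
        -1.57991348e-01],
       [ 1.28512857e-04, -9.67811703e-01, -2.51675369e-01,
         6.69850772e-02],
       [ 0.00000000e+00,  0.00000000e+00,  0.00000000e+00,
         1.00000000e+00]])} {'t': 0.1, 'qpos': array([ 2.88078925e-01,  3.59339864e-01,  1.11600555e-02, -3.31539979e-04,
       -1.22412459e+00, -2.88098682e-01]), 'joint_velocities': array([-0.00071417,  0.00075647,  0.00379514,  0.00032129,  0.000458  ,
       -0.00088537]), 'effort': array([-1.42273191e-03, -5.84165347e+01,  2.93752134e+01,  7.01551259e+00,
        1.01412315e-02, -6.66964229e-05]), 'ee_pos': array([ 6.74553947e-01, -3.54834970e-05,  2.25700503e-01]), 'ee_rot': array([ 5.89418776e-04,  4.95628683e-04, -7.07060753e-01,  7.07152387e-01]), 'ft_force': array([0.3065486 , 0.14496158, 0.11928325]), 'ft_torque': array([ 0.00806901, -0.05592911,  0.02979657]), 'grip_width': 0.08745626084251111}
```

View pics/scene0.png

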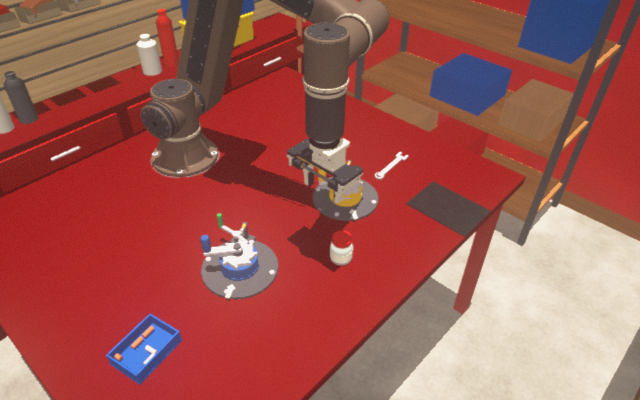

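View pics/side0.png

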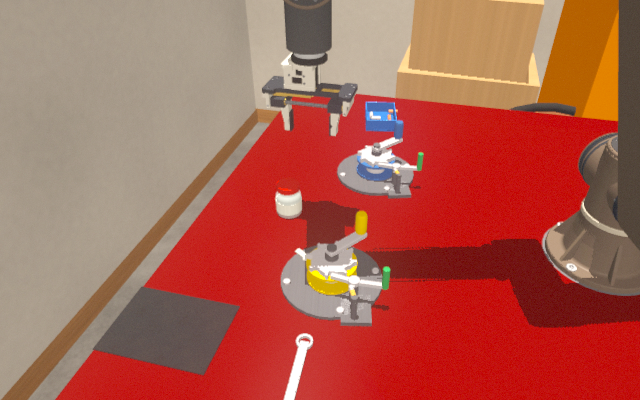

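The side view shows the yellow winch at about (330,280), with its tab at (386,278), grip at (361,222) and arrow near (302,255). I'll take an enlarged crop to read these more closely.

```bash
python3 - <<'E'
from h import *
a=cv2.imread('pics/side0.png')[200:335,270:410]
b=cv2.resize(a,None,fx=5.5,fy=4.4,interpolation=cv2.INTER_CUBIC)
b=cv2.resize(a,None,fx=4.4,fy=4.4,interpolation=cv2.INTER_CUBIC)
cv2.imwrite('pics/c1.png',b)
n='side'
for nm,u,v,z in [('tab',386,268,.106),('grip',361,213,.139),('arrow',302,256,.014),('axle',332,280,.010)]:
    print(nm,world(n,u,v,z).round(4))
d=np.load('pics/side0.npz')['d']
# base plate outline: fit circle via points with z in 8..14mm
m=arm.camera_model(n);R=np.array(m['R']);t=np.array(m['t'])
v,u=np.mgrid[0:400,0:640];X=np.stack([(u-m['cx'])/m['fx']*d,(v-m['cy'])/m['fy']*d,d],-1)-t
X=X@R
mk=(X[...,2]>.006)&(X[...,2]<.0125)&(d>0)&(u>270)&(u<400)&(v>235)&(v<335)
P=X[mk][:,:2];print(len(P),P.min(0),P.max(0))
h=cv2.convexHull(P.astype(np.float32));print(cv2.minEnclosingCircle(h))
print('table z',np.median(X[...,2][300:330,420:500]))
E
```

```text
tab [0.4526 0.2704 0.106 ]
grip [0.5237 0.1586 0.139 ]
arrow [0.6467 0.1826 0.014 ]
axle [0.5657 0.2336 0.01  ]
3462 [0.4628777  0.12076849] [0.67608912 0.37890867]
((0.5671518445014954, 0.24952039122581482), 0.13073529303073883)
table z -0.0013040537318827943
```

View pics/c1.png

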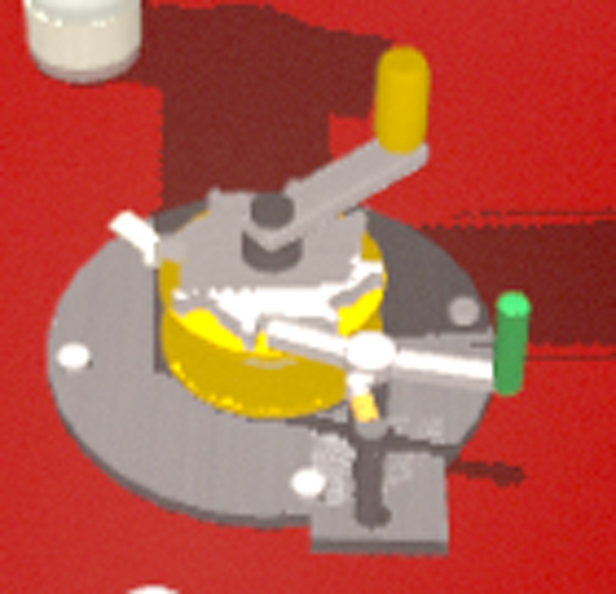

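The crop gives these full-image positions: grip top (361.6,213.6), tab top (386.6,269.3), hub top (331.4,247.7), pivot (354,280). The arrow's tail is at (297,250) and its head is partly hidden near (305,259). Next I move to a view from above with the wrist camera, closing the fingers on the way.

Call:
play_rows:
  moves: [0, 0, 0, 0.0136, -0.012, -0.034, 1, 0, 0, 0, 0.0136, -0.012, -0.034, 1, 0, 0, 0, 0.0136, -0.012, -0.034, 1, 0, 0, 0, 0.0136, -0.012, -0.034, 1, 0, 0, 0, 0.0136, -0.012, -0.034, 1, 0, 0, 0, 0.0136, -0.012, -0.034, 1, 0, 0, 0, 0.0136, -0.012, -0.034, 1, 0, 0, 0, 0.0136, -0.012, -0.034, 1, 0, 0, 0, 0, 0, 0, 1, 0, 0, 0, 0, 0, 0, 1]
  newtons: 15

```text
t: 0.93
ee_pos: [0.5654, 0.274, 0.3229]
ee_rot: [0.001, -0.001, 0.707, -0.707]
ft_force: [0.5, 0.3, -0.5]
grip_width: 0.0264
```

```bash
python3 - <<'E'
from h import *
snap('wrist','w1')
a=cv2.imread('pics/w1.png')
cv2.imwrite('pics/w1v.png',cv2.resize(a,None,fx=1.25,fy=1.25,interpolation=cv2.INTER_CUBIC))
E
```

```text
(no output)
```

View pics/w1v.png

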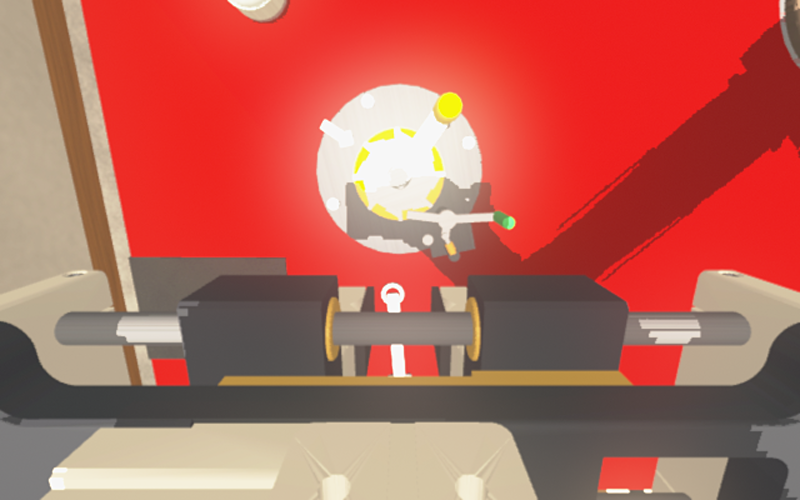

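The wrist view (1.25×) shows the whole winch: plate centre near (400,168), grip top (449,106), tab (507,222), arrow (335,132). I'll enlarge it to measure.

```bash
python3 - <<'E'
from h import *
a=cv2.imread('pics/w1.png')[60:215,245:420]
cv2.imwrite('pics/w1c.png',cv2.resize(a,None,fx=4,fy=3.8 and 4,interpolation=cv2.INTER_CUBIC)[:600])
E
```

```text
(no output)
```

View pics/w1c.png

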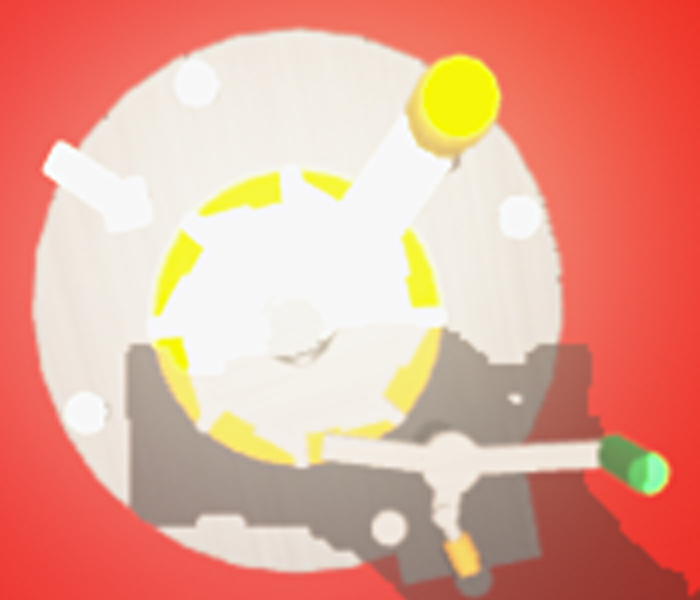

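```bash
cat >> h.py <<'E'
from scipy.spatial.transform import Rotation as Ro
def wristpt(f,u,v,z):
    D=np.load('pics/%s.npz'%f); q=D['rot']; R=Ro.from_quat([q[1],q[2],q[3],q[0]]).as_matrix()
    m=arm.camera_model('wrist'); T=np.array(m['tool_from_camera'])
    r=R@T[:3,:3]@np.array([(u-m['cx'])/m['fx'],(v-m['cy'])/m['fy'],1]); c=D['pos']+R@T[:3,3]
    return c+r*(z-c[2])/r[2]
E
python3 - <<'E'
from h import *
from scipy.optimize import least_squares
w=lambda x,y,z: wristpt('w1',245+x/4-.375,60+y/4-.375,z)
s=lambda x,y,z: world('side',270+x/4.4-.4,200+y/4.4-.4,z)
E=np.array([w(x,y,.01)[:2] for x,y in [(298,29),(33,300),(298,572),(561,270),(48,220),(90,145),(190,50),(500,130),(60,400)]])
f=least_squares(lambda p:np.hypot(*(E-p).T)-.108,[.566,.24]);print('plate',f.x,f.fun.round(4))
C=f.x
for n,p in dict(gripW=w(459,97,.139),gripS=s(403,60,.139),tabW=w(648,474,.106),tabS=s(513,304,.106),tailW=w(52,160,.014),tipW=w(152,222,.014),headW=w(128,205,.014),tailS=s(120,222,.014),pivW=w(451,458,.07),tipPawlW=w(325,448,.07),hubW=w(295,322,.09)).items():
    r=p[:2]-C; print(n,p[:2].round(4),'r',np.hypot(*r).round(4),'ang',np.degrees(np.arctan2(r[1],r[0])).round(1))
E
```

```text
plate [0.56874056 0.22561953] [-0.0001  0.0007 -0.0015 -0.0021 -0.0004 -0.0022  0.0012 -0.0024 -0.0029]
gripW [0.5237 0.1596] r 0.0799 ang -124.3
gripS [0.5232 0.1593] r 0.0805 ang -124.5
tabW [0.4522 0.2723] r 0.1256 ang 158.2
tabS [0.452  0.2722] r 0.1257 ang 158.3
tailW [0.6658 0.1656] r 0.1141 ang -31.7
tipW [0.6276 0.1886] r 0.0696 ang -32.2
headW [0.6369 0.1822] r 0.0808 ang -32.5
tailS [0.6635 0.1667] r 0.1116 ang -31.9
pivW [0.5136 0.2729] r 0.0726 ang 139.4
tipPawlW [0.5597 0.2694] r 0.0447 ang 101.7
hubW [0.5704 0.2237] r 0.0025 ang -50.4
```

Call:
play_rows:
  moves: [0, 0, 0, 0.0284, 0, -0.0085, 1, 0, 0, 0, 0.0284, 0, -0.0085, 1, 0, 0, 0, 0.0284, 0, -0.0085, 1, 0, 0, 0, 0.0284, 0, -0.0085, 1, 0, 0, 0, 0, 0.037, 0, 1, 0, 0, 0, 0, 0.037, 0, 1, 0, 0, 0, 0, 0.037, 0, 1, 0, 0, 0, 0, 0.037, 0, 1, 0, 0, 0, 0, 0.037, 0, 1, 0, 0, 0, 0, 0, 0, 1]

```text
t: 1.82
ee_pos: [0.4495, 0.3011, 0.1302]
ee_rot: [0.004, 0.002, -0.704, 0.71]
ft_force: [-0.6, -1.1, -1.0]
grip_width: 0.0002
```

Call:
play_rows:
  moves: [0, 0, 0, 0, 0.015, -0.003, 1, 0, 0, 0, 0, 0.015, -0.003, 1, 0, 0, 0, 0, 0.015, 0, 1, 0, 0, 0, 0, 0, 0, 1, 0, 0, 0, 0, 0, 0, 1]

```text
t: 2.23
ee_pos: [0.4531, 0.3114, 0.0934]
ee_rot: [0.0, -0.0, -0.707, 0.707]
ft_force: [0.4, -0.3, 0.3]
grip_width: 0.0002
```

Call:
play_rows:
  moves: [0, 0, 0, 0, 0.009, 0.006, 1, 0, 0, 0, 0, 0, 0.006, 1, 0, 0, 0, -0.001, 0, 0.006, 1, 0, 0, 0, -0.001, 0, 0.006, 1, 0, 0, 0, -0.001, 0, 0.006, 1, 0, 0, 0, -0.001, 0, 0.006, 1, 0, 0, 0, -0.001, 0, 0.006, 1, 0, 0, 0, -0.001, 0, 0.006, 1, 0, 0, 0, -0.002, 0, 0.005, 1, 0, 0, 0, 0, 0, 0, 1]

```text
t: 3.07
ee_pos: [0.4609, 0.2579, 0.0836]
ee_rot: [0.0, -0.0, -0.707, 0.707]
ft_force: [-0.2, -1.0, 0.4]
grip_width: 0.0008
```

```bash
python3 - <<'E'
from h import *
snap('side','s2')
a=cv2.imread('pics/s2.png')[180:335,250:430]
cv2.imwrite('pics/s2c.png',cv2.resize(a,None,fx=3.5,fy=3.5,interpolation=cv2.INTER_CUBIC))
print(arm.get_state()['ft_force'])
E
```

```text
[ 0.4164011  -0.76839531 -0.13708876]
```

View pics/s2c.png

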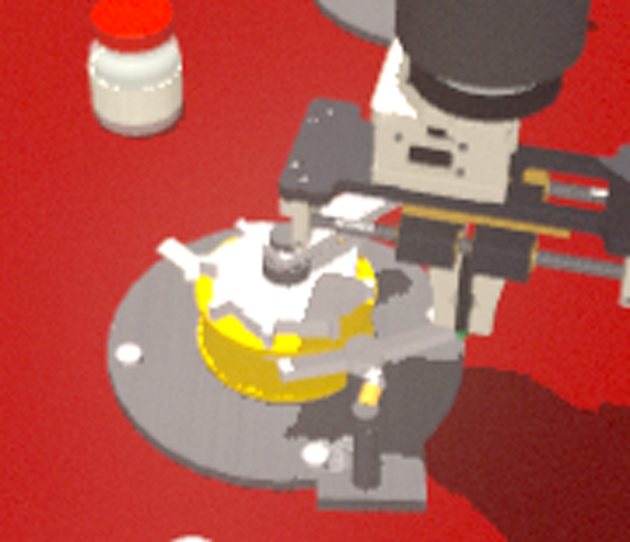

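The pawl now lies rotated outward with its tip off the wheel, at about (285,370) in the crop. The force is near zero, so it snapped over. I'll back off, rise and go above the grip.

Call:
play_rows:
  moves: [0, 0, 0, 0, 0, -0.012, 1, 0, 0, 0, 0, -0.02, -0.003, 1, 0, 0, 0, 0, -0.035, 0, 1, 0, 0, 0, 0, -0.035, 0, 0.5, 0, 0, 0, 0, -0.03, 0, -0.4, 0, 0, 0, -0.0157, 0, 0.0284, -0.4, 0, 0, 0, -0.0157, 0, 0.0284, -0.4, 0, 0, 0, -0.0157, 0, 0.0284, -0.4, 0, 0, 0, -0.0157, 0, 0.0284, -0.4, 0, 0, 0, 0, 0, 0, -0.4]

```text
t: 3.95
ee_pos: [0.5251, 0.1575, 0.2036]
ee_rot: [0.001, -0.001, -0.707, 0.707]
ft_force: [0.2, 0.5, 0.5]
grip_width: 0.0415
```

Call:
play_rows:
  moves: [0, 0, 0, 0, 0, 0, -0.4, 0, 0, 0, 0, 0, 0, -0.4]

```text
t: 4.12
ee_pos: [0.5235, 0.1608, 0.2034]
ee_rot: [0.0, -0.0, -0.707, 0.707]
ft_force: [-0.2, 0.3, -0.0]
grip_width: 0.055
```

```bash
python3 - <<'E'
from h import *
snap('side','s3'); print(arm.get_state()['ee_pos'],arm.get_state()['grip_width'])
a=cv2.imread('pics/s3.png')[130:335,250:430]
cv2.imwrite('pics/s3c.png',cv2.resize(a,None,fx=2.9,fy=2.9,interpolation=cv2.INTER_CUBIC))
E
```

```text
[0.52331408 0.16116266 0.2035005 ] 0.05790197350871295
```

View pics/s3c.png

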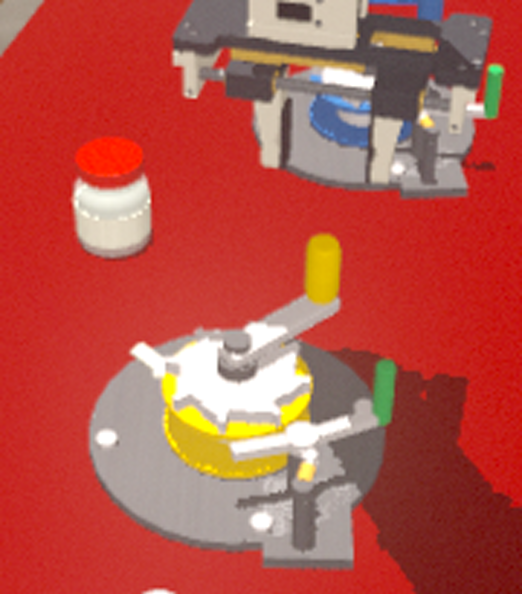

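The tab's top has moved to about (383,255.5) and the pawl tip hangs clear of the wheel. The grip at (361,213) hasn't moved and is between the fingers in plan. Now I descend and close gently.

Call:
play_rows:
  moves: [0, 0, 0, 0, 0.02, 0.0015, -0.4, 0, 0, 0, 0, 0.03, 0, -0.4, 0, 0, 0, 0, 0.03, 0, -0.4, 0, 0, 0, 0, 0.023, 0, -0.4, 0, 0, 0, 0, 0, 0, -0.1, 0, 0, 0, 0, 0, 0, 0.1, 0, 0, 0, 0, 0, 0, 0.25, 0, 0, 0, 0, 0, 0, 0.35, 0, 0, 0, 0, 0, 0, 0.45, 0, 0, 0, 0, 0, 0, 0.5]
  newtons: 6

```text
t: 5.0
ee_pos: [0.524, 0.1594, 0.1019]
ee_rot: [0.001, 0.001, 0.708, -0.707]
ft_force: [0.3, -0.3, 0.0]
grip_width: 0.0266
```

```bash
python3 - <<'E'
from h import *
s=arm.get_state();print(s['ee_pos'],s['ft_force'],s['grip_width'])
print('tab',world('side',382.5,255.2,.106)[:2])
C=np.array([.5687,.2256]);y=np.radians(13);d=world('side',382.5,255.2,.106)[:2]-C
print('local',np.array([[np.cos(y),np.sin(y)],[-np.sin(y),np.cos(y)]])@d)
p=None
for k in range(0,17):
    a=np.radians(-124.4+92.3*k/16); q=C+.08*np.array([np.cos(a),np.sin(a)])
    if p is not None: print(k,'tool x %.4f z %.4f'%(-(q-p)[0],-(q-p)[1]),q.round(4))
    p=q
E
```

```text
[0.52396536 0.15936443 0.10187715] [ 0.25391824 -0.26767506  0.02905831] 0.02660932850500468
tab [0.46454779 0.2371928 ]
local [-0.09887498  0.03472483]
1 tool x -0.0069 z 0.0042 [0.5304 0.1554]
2 tool x -0.0073 z 0.0035 [0.5376 0.1519]
3 tool x -0.0076 z 0.0028 [0.5452 0.1491]
4 tool x -0.0078 z 0.0020 [0.553  0.1472]
5 tool x -0.0080 z 0.0012 [0.561 0.146]
6 tool x -0.0080 z 0.0004 [0.569  0.1456]
7 tool x -0.0080 z -0.0004 [0.577 0.146]
8 tool x -0.0080 z -0.0012 [0.585  0.1473]
9 tool x -0.0078 z -0.0020 [0.5928 0.1493]
10 tool x -0.0075 z -0.0028 [0.6003 0.1521]
11 tool x -0.0072 z -0.0036 [0.6076 0.1557]
12 tool x -0.0068 z -0.0043 [0.6144 0.1599]
13 tool x -0.0064 z -0.0049 [0.6208 0.1649]
14 tool x -0.0058 z -0.0055 [0.6266 0.1704]
15 tool x -0.0053 z -0.0061 [0.6319 0.1765]
16 tool x -0.0046 z -0.0066 [0.6365 0.1831]
```

The tab measures (-99, 35) mm in the winch frame, so the pawl is off at its stop. Now I grip firmly and ease the crank along the arc.

Call:
play_rows:
  moves: [0, 0, 0, 0, 0, 0, 0.6, 0, 0, 0, 0, 0, 0, 0.7, 0, 0, 0, -0.0069, 0, 0.0042, 0.7, 0, 0, 0, -0.0073, 0, 0.0035, 0.7, 0, 0, 0, -0.0076, 0, 0.0028, 0.7, 0, 0, 0, -0.0078, 0, 0.002, 0.7, 0, 0, 0, -0.008, 0, 0.0012, 0.7, 0, 0, 0, -0.008, 0, 0.0004, 0.7, 0, 0, 0, -0.008, 0, -0.0004, 0.7, 0, 0, 0, -0.008, 0, -0.0012, 0.7]
  newtons: 15

```text
t: 5.83
ee_pos: [0.5854, 0.1457, 0.1017]
ee_rot: [-0.0, -0.0, -0.707, 0.707]
ft_force: [-3.1, -1.6, 7.4]
grip_width: 0.0248
```

Call:
play_rows:
  moves: [0, 0, 0, -0.0078, 0, -0.002, 0.7, 0, 0, 0, -0.0075, 0, -0.0028, 0.7, 0, 0, 0, -0.0072, 0, -0.0036, 0.7, 0, 0, 0, -0.0068, 0, -0.0043, 0.7, 0, 0, 0, -0.0064, 0, -0.0049, 0.7, 0, 0, 0, -0.0058, 0, -0.0055, 0.7, 0, 0, 0, -0.0053, 0, -0.0061, 0.7, 0, 0, 0, -0.0046, 0, -0.0066, 0.7, 0, 0, 0, 0, 0, 0, 0.7, 0, 0, 0, 0, 0, 0, 0.7]

```text
t: 6.67
ee_pos: [0.6385, 0.1827, 0.1018]
ee_rot: [0.002, 0.001, 0.708, -0.707]
ft_force: [5.9, -0.3, 2.7]
grip_width: 0.0245
```

```bash
python3 - <<'E'
from h import *
s=arm.get_state();print(s['ee_pos'],s['ft_force'])
snap('side','s4')
a=cv2.imread('pics/s4.png')[150:335,240:420]
cv2.imwrite('pics/s4c.png',cv2.resize(a,None,fx=3.2,fy=3.2,interpolation=cv2.INTER_CUBIC))
E
```

```text
[0.63849509 0.18270069 0.10180508] [ 5.87886141 -0.26896582  2.69856876]
```

View pics/s4c.png

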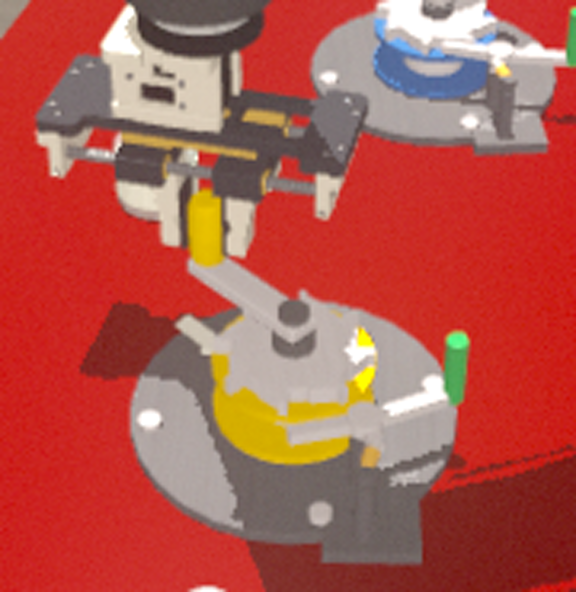

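```bash
python3 - <<'E'
from h import *
p=world('side',304.1,211.3,.139)[:2];d=p-np.array([.5687,.2256]);print(p,np.hypot(*d),np.degrees(np.arctan2(d[1],d[0])))
E
```

```text
[0.6380789  0.18170243] 0.0821001151077536 -32.32244235357666
```

Call:
play_rows:
  moves: [0, 0, 0, 0, 0, 0, 0.4, 0, 0, 0, 0, 0, 0, 0.2, 0, 0, 0, 0, 0, 0, 0, 0, 0, 0, 0, 0, 0, -0.2, 0, 0, 0, 0, 0, 0, -0.4, 0, 0, 0, 0, 0, 0, -0.4]

```text
t: 7.22
ee_pos: [0.6358, 0.182, 0.1002]
ee_rot: [0.0, 0.0, -0.707, 0.707]
ft_force: [0.4, 0.3, 0.2]
grip_width: 0.0543
```

Released. I'll rise and shift toward +y for a wrist view from above.

Call:
play_rows:
  moves: [0, 0, 0, 0, -0.02, 0, -0.4, 0, 0, 0, 0, -0.03, 0, -0.4, 0, 0, 0, 0, -0.037, 0, -0.4, 0, 0, 0, 0, -0.037, 0, -0.4, 0, 0, 0, 0, -0.037, 0, -0.4, 0, 0, 0, 0.017, -0.02, -0.022, -0.4, 0, 0, 0, 0.017, -0.02, -0.022, -0.4, 0, 0, 0, 0.017, -0.02, -0.022, -0.4, 0, 0, 0, 0.017, 0, -0.022, -0.4, 0, 0, 0, 0, 0, 0, -0.4]

```text
t: 8.05
ee_pos: [0.5664, 0.2735, 0.3234]
ee_rot: [0.002, -0.0, 0.708, -0.706]
ft_force: [-0.1, -1.0, -1.7]
grip_width: 0.0619
```

Call:
play_rows:
  moves: [0, 0, 0, 0, 0, 0, -0.4, 0, 0, 0, 0, 0, 0, -0.4, 0, 0, 0, 0, 0, 0, -0.4]

```text
t: 8.3
ee_pos: [0.5685, 0.2696, 0.321]
ee_rot: [0.0, 0.0, -0.707, 0.707]
ft_force: [0.8, -0.5, -0.2]
grip_width: 0.0616
```

```bash
python3 - <<'E'
from h import *
print(arm.get_state()['ee_pos'])
snap('side','s5'); snap('wrist','w5')
a=cv2.imread('pics/s5.png')[190:335,260:410]; b=cv2.imread('pics/w5.png')[40:240,220:440]
a=cv2.resize(a,None,fx=2.6,fy=2.6,interpolation=cv2.INTER_CUBIC);b=cv2.resize(b,None,fx=1.8,fy=1.8,interpolation=cv2.INTER_CUBIC)
o=np.zeros((380,800,3),np.uint8);o[:a.shape[0],:a.shape[1]]=a[:380];o[:b.shape[0],400:400+b.shape[1]]=b
cv2.imwrite('pics/f5.png',o)
E
```

```text
[0.56851584 0.26957253 0.320988  ]
```

View pics/f5.png

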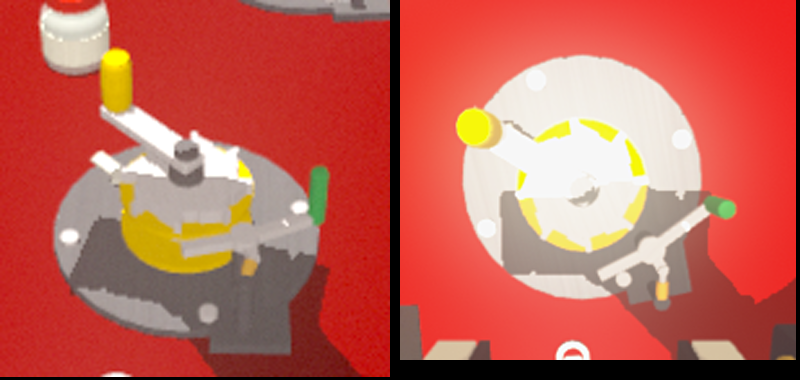

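```bash
python3 - <<'E'
from h import *
C=np.array([.5687,.2256])
for n,p in dict(gW=wristpt('w5',220+(474-400)/1.8-.3,40+127/1.8-.3,.139),gS=world('side',260+116/2.6-.3,190+54/2.6-.3,.139),tW=wristpt('w5',220+(727-400)/1.8-.3,40+209/1.8-.3,.106),tS=world('side',260+319/2.6-.3,190+171/2.6-.3,.106)).items():
    d=p[:2]-C;y=np.radians(13);print(n,p[:2].round(4),'to target',np.hypot(*(p[:2]-[.6365,.1831])).round(4),'ang',np.degrees(np.arctan2(d[1],d[0])).round(1),'localy',(-np.sin(y)*d[0]+np.cos(y)*d[1]).round(4))
E
```

```text
gW [0.6382 0.1832] to target 0.0017 ang -31.4 localy -0.057
gS [0.6385 0.1789] to target 0.0046 ang -33.8 localy -0.0612
tW [0.4647 0.2381] to target 0.1803 ang 173.2 localy 0.0356
tS [0.4646 0.238 ] to target 0.1804 ang 173.2 localy 0.0355
```

Both views put the grip within 5 mm of the target, and the tab's local y is 36 mm. I'm handing in.

```bash
python3 -c "
from station import arm
print(arm.close_job())"
```

```text
the job is handed in; nothing more can be done
None
```

The yellow winch's pawl is off its ratchet wheel, its grip stands over the white arrow, and I've handed the job in. I pushed the green tab past its half-way point until it snapped over. Then I gripped the crank lightly, eased it about 92° anticlockwise at roughly 0.1 m/s, let go, and moved the arm clear above the winch.

**Last checks:**
- **Pawl:** the wrist and side cameras agree that the tab is at y ≈ 36 mm in the winch's frame, at its far stop. The limit is 46 mm.
- **Grip:** the two cameras differ slightly, at 1.7 mm (wrist) and 4.6 mm (side) from the arrow point. Both are inside the 16 mm limit.
- **Gripper:** it was open and well clear, with wrist force near zero.
- **Bystanders:** I didn't measure the blue winch, jar or wrench afterwards. The arm met no unexpected force, and I didn't go near them at their height.
- **Time:** the job took about 8.5 s of the 45 s allowed.

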